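# Shut the spacer carton and present the blind spacer hole-up

### The job

One square aluminium spacer has been taken out of its carton and lies on its side on the bench, in front of you: first shut the carton on the remaining stock, folding the short flap down flat and only then the long flap down over it. Then pick up the spacer, find out which of its two ends has the blind hole, and turn it so that this end points straight up, held in the gripper about 10 cm clear of the bench and touching nothing else, ready for a colleague to drop a stud in. Finish while still holding it so and still; leave the slide box, jar and dish where they are.

Things in the scene. Friction and masses are not known exactly. Their poses are not given: they have to be found in the camera images.
- inner_hinge (a point): Middle of the hinge line of the SHORT flap, on the rim of the carton (70 mm above the bench). The carton is an open-topped cardboard box fixed to the bench, 150 mm long (x axis of this point), 130 mm wide (y axis), 70 mm high; this hinge is on its long side at +y. The point's frame is the carton's and does not turn with the flap; z is up. The carton's centre lies 65 mm from here towards -y.
- outer_hinge (a point): Middle of the hinge line of the LONG flap, on the carton's opposite long side (its -y side), 73 mm above the bench; same axes as inner_hinge. The carton's centre lies 65 mm from here towards +y.
- flap_inner (a joint): Angle of the short flap (146 mm along the hinge, 70 mm from hinge to free edge, 3 mm card): 0 = lying flat over the carton, pi/2 = standing straight up, more = leaning outwards (stop at 2.35). A light hinge with a little friction (0.03 N m): it stays where it is left.
- flap_outer (a joint): Angle of the long flap (146 mm along the hinge, 90 mm from hinge to free edge, 3 mm card), same meaning and same friction; shut, it lies on top of the short flap.
- spacer_mid (a point): Centre of the spacer, a plain square aluminium bar 40 x 40 x 80 mm of about 0.3 kg, lying on one of its long sides, so the centre is 20 mm above the bench. Its x axis runs along the 80 mm length and points to the end that has the blind hole (round, 22 mm across, 35 mm deep, in the middle of the end face); the other end is plain. z is up at the start. It may lie at any yaw.
- spacer: The same spacer; origin in the middle of the side it lies on (20 mm below the centre at the start), same axes.
- carton: The carton with its flaps; origin at the centre of its underside, same axes as inner_hinge.
- slide_box: Bystander: flat grey plastic box, 100 x 75 x 32 mm, origin at the centre of its underside.
- jar: Bystander: small glass specimen jar, 60 mm across, 65 mm high, origin at the centre of its underside.
- dish: Bystander: flat round glass dish with lid, 94 mm across, 18 mm high, origin at the centre of its underside.

How it is judged:
On the way, in this order (a step that is already met when the one before it is completed fails the run):
1. the short flap is folded down flat while the long flap is still open and the spacer still lies where it was (value of joint flap_inner below 0.15 rad and value of joint flap_outer above 0.6 rad and distance of spacer_mid from where it was at the start of the episode below 0.03 m), for 0.1 s.
2. the long flap is folded down over it, the spacer still lying where it was (value of joint each of flap_inner, flap_outer below 0.15 rad and distance of spacer_mid from where it was at the start of the episode below 0.03 m), for 0.1 s.
3. the spacer is held off the bench with its hole up (angle between spacer_mid's own x axis and vertical below 0.2 rad and height (world z) of spacer_mid above 0.09 m and contact force between spacer and the fingers above 2 N and contact force between spacer and carton below 0.1 N and contact force between spacer and slide_box below 0.1 N and contact force between spacer and jar below 0.1 N and contact force between spacer and dish below 0.1 N), for 0.2 s.
At the end, for the whole second after the job is handed in: Both flaps are shut (within 0.15 rad of flat); the spacer is held by the fingers (over 2 N) and still, its hole end up within 0.2 rad of vertical, its centre over 90 mm above the bench (lower end at least 50 mm clear), touching nothing but the gripper (all of step 3 and value of joint each of flap_inner, flap_outer below 0.15 rad and linear speed of spacer below 0.03 m/s and angular speed of spacer below 0.3 rad/s); the arm keeps its last pose, push and grip.
It fails at once if the slide box is moved by more than 30 mm (distance of slide_box from where it was at the start of the episode above 0.03 m).
It fails at once if the jar is moved by more than 30 mm (distance of jar from where it was at the start of the episode above 0.03 m).
It fails at once if the dish is moved by more than 30 mm (distance of dish from where it was at the start of the episode above 0.03 m).
It also fails if it takes over 53 s, if anything falls off the work surface, if the arm or the gripper's body presses on something with over 40 N, if the wrist force passes 120 N, or if a joint passes its speed limit or range.

### The arm

A 7-joint arm with a two-finger parallel gripper is mounted at the origin on the work surface. World frame = base frame: x ahead of the robot, y to its left, z up, the work surface at z = 0. Lengths are in m, angles in rad, forces in N, time in s.
With the tool pointing down it reaches from about 0.425 to 0.925 m from the base axis. Payload 6.8 kg.
Tool frame: the origin (TCP) lies at the very end of the fingers, on their centre line; the grasp point (between the pads) lies 19 mm behind it (bot.tcp_to_grasp is the distance from the TCP to the grasp point, in m); x points along the fingers, y is the direction in which the jaws open and shut, and the axes are right-handed (so a half turn about x gives the same grasp; the last joint's range is limited). The gripper opens to 88 mm and grips with 3 to 60 N. Pads are 20 mm wide; open, the fingers measure 115 mm over their backs; the gripper's body (75 mm by 178 mm) begins 61 mm behind the grasp point.
Start: joints at [-1.43, 0.477, 0.022, 1.555, -0.011, 1.109, -0.083], TCP at [0.166, 0.654, 0.223] pointing down, gripper open.
Joint ranges: [-2.96, 2.96], [-0.34, 2.1], [-1.41, 1.46], [0.24, 2.44], [-1.37, 4.51], [0.17, 1.92], [-2.96, 2.96]. Speed limits (rad/s): [2.39, 2.39, 3.14, 3.14, 3.14, 3.14, 3.14].

### API

Orientations are given as a rotation vector (axis times angle).
In Python, from plant import bot, cams gives the robot as it stands.
- The arm moves only by the shell command python3 -m handwheel 'ROWS' [OPENING] [FORCE]. ROWS is text: rows parted by semicolons, each of 6 numbers parted by spaces: the shift along the world's x, y, z in cm, then the turn, a rotation vector about the world's x, y, z in degrees. In form: dx dy dz rx ry rz; .... A call has 1 to 10 rows; each row shifts and turns the commanded pose from where the row before left it; what a row does not reach is not made up. A row lasts 1/10 s, in which the tool goes at most 50 mm and 8.59 degrees, less where a joint would pass 70% of its speed; a pose out of reach is approached as far as the arm can. A call with a gripper value outside its range is refused whole. OPENING is the closure in counts, from 0 (fully open) to 255 (shut), set as the call begins (- or left out, the last holds). The fingers move at their own pace and stop on an object; FORCE is the grip in N (left out, the last holds). Time passes only in rows, so rows that do not move let the fingers close. It gives the time, the measured TCP pose, the force and the opening at its end, in the units of the state.
- bot.observe(): the state, without advancing time (a new reading comes with each control period).
- cams.read_camera(name): name is "side" or "top"; returns a dict with "img" (420x560x3 uint8, red, green, blue), "intrinsics" (3x3 intrinsics, pixels), "k1" (the pictures are not rectified: a ray, as slopes to the right and down, at radius r is drawn at 1 + k1 r^2 times it, then the intrinsics apply), "R" (3x3) and "t" (3): a world point X has camera coordinates R X + t. Camera axes: x right, y down, z forward; pixel columns grow to the right and rows downward; lengths in m; the calibration is good to about 2 mm. A picture is of the moment at which its call begins. There is no depth.
- bot.close_job(): hands the job in, once; it reports no verdict.
The state is a dict: "t": time; "joint_positions": joint angles; "qd": joint speeds; "tau": joint torques, N m; "tcp_pos": TCP position; "tcp_rot": TCP orientation; "ft_force": force on the tool from outside, world axes, zero at the start; "wrist_torque": the same for the moment, N m; "gripper_width": finger opening in m.
Only numpy, scipy, OpenCV 4.12 (cv2) and the standard library are available. Lean on these libraries where they do the work, as an engineer would, in place of code of your own. Each camera call takes 0.05 s, during which the arm holds its last target.

## Working session

There is one attempt and no reset: what is moved stays moved. The work goes in short steps, Python scripts to look and compute and a shell command to move; the robot and the scene stay as the last step left them, time stands still between calls to the robot, and variables do not carry over. Pictures are saved under pics/ and viewed, and the job is handed in when it is done.

```bash
ls; mkdir -p pics; cat > h.py <<'E'
import numpy as np, cv2
from plant import bot, cams
def snap(n,f):
    c=cams.read_camera(n); cv2.imwrite('pics/'+f,cv2.cvtColor(c['img'],cv2.COLOR_RGB2BGR)); 
    np.savez('pics/'+f+'.npz',**{k:c[k] for k in c}); return c
def load(f): return dict(np.load('pics/'+f+'.npz'))
def ray(c,u,v):
    K=np.array(c['intrinsics']);k=float(c['k1']);
    d=cv2.undistortPoints(np.array([[[u,v]]],float),K,np.array([k,0,0,0,0.]))[0,0]
    R=np.array(c['R']);t=np.array(c['t']); return -R.T@t, R.T@np.array([d[0],d[1],1])
def onz(c,u,v,z):
    o,d=ray(c,u,v); return o+d*(z-o[2])/d[2]
def tri(c1,p1,c2,p2):
    o,d=ray(c1,*p1);q,e=ray(c2,*p2)
    s=np.linalg.lstsq(np.c_[d,-e],q-o,rcond=None)[0]; a=o+s[0]*d;b=q+s[1]*e; return (a+b)/2,np.linalg.norm(a-b)
def proj(c,X):
    K=np.array(c['intrinsics']);p=np.array(c['R'])@X+c['t'];s=p[:2]/p[2];s=s*(1+float(c['k1'])*(s@s)); return (K@np.r_[s,1])[:2]
E
python3 - <<'E'
from h import *
for n in('top','side'):
    c=snap(n,n+'0.png'); print(n,-c['R'].T@c['t'],c['k1'])
s=bot.observe(); print(s)
E
```

```text
pics
top [ 0.38572863 -0.08386814  1.23683599] -0.05665896070357446
side [0.52502602 0.6452377  0.87255744] 0.04322037529571197
{'t': 0.1, 'joint_positions': array([-1.43006593,  0.47772332,  0.02232079,  1.55631277, -0.01151222,
        1.10929637, -0.08310679]), 'qd': array([ 0.00077113, -0.00343531,  0.00081219, -0.0026727 ,  0.00187528,
        0.00097565, -0.0012509 ]), 'tau': array([ 4.45082856e-03, -5.84101295e+01,  1.54013593e+00, -2.73315883e+01,
       -5.41887106e-02,  1.30874233e-02,  5.81215681e-05]), 'tcp_pos': array([0.16609558, 0.65370088, 0.22179139]), 'tcp_rot': array([ 0.19405469,  1.56206132, -0.19658726]), 'ft_force': array([-0.281863  ,  0.28447811, -0.4316546 ]), 'wrist_torque': array([-0.01714261, -0.03255498,  0.00915477]), 'gripper_width': 0.08788464525327269}
```

View pics/top0.png

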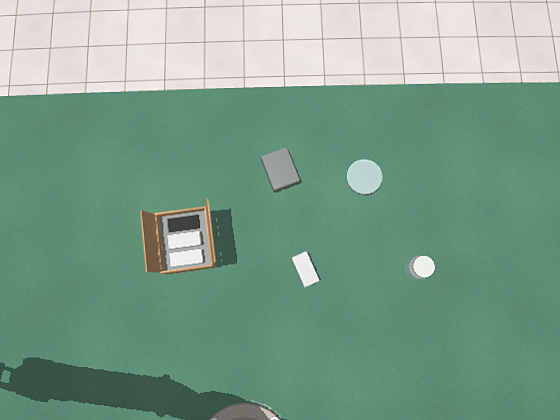

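View pics/side0.png

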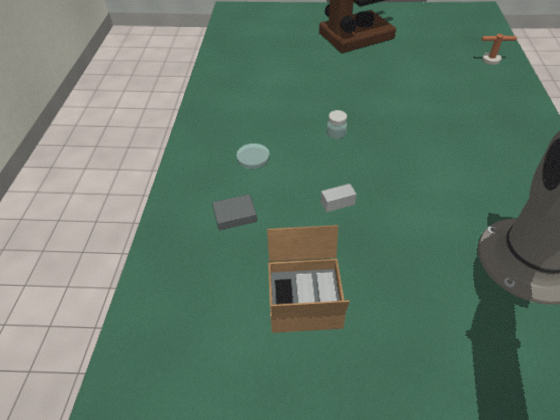

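```bash
python3 - <<'E'
from h import *
a=cv2.imread('pics/top0.png')[190:300,130:340]; b=cv2.imread('pics/side0.png')[170:340,200:380]
cv2.imwrite('pics/z1.png',cv2.resize(a,None,fx=3.8,fy=3.8,interpolation=cv2.INTER_CUBIC))
cv2.imwrite('pics/z2.png',cv2.resize(b,None,fx=3.5,fy=3.5,interpolation=cv2.INTER_CUBIC))
E
```

```text
(no output)
```

View pics/z1.png

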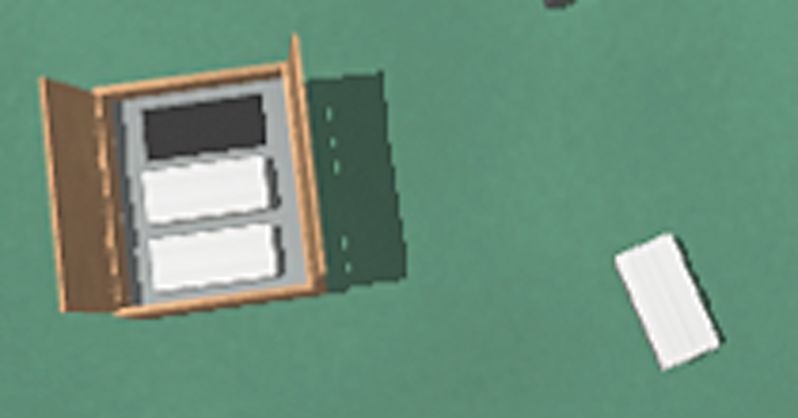

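View pics/z2.png

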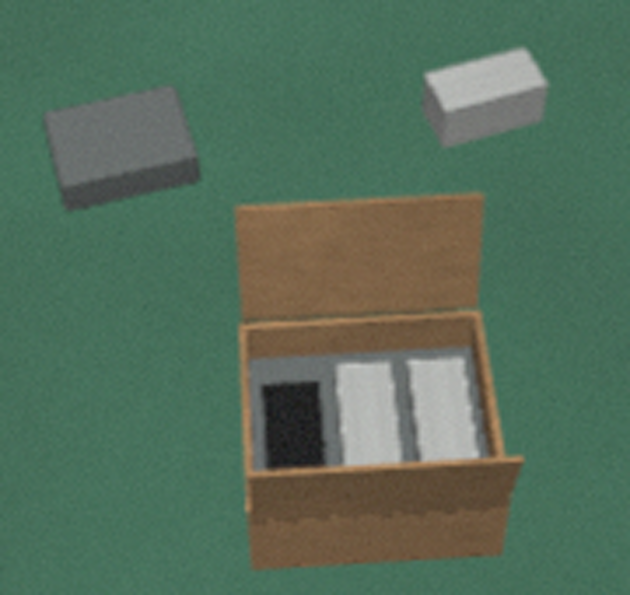

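```bash
python3 - <<'E'
from h import *
T=load('top0.png');S=load('side0.png')
t=lambda u,v:(u/3.8+130-.4,v/3.8+190-.4); s=lambda u,v:(u/3.5+200-.4,v/3.5+170-.4)
P={}
for n,a,b in [('Afreefar',(42,80),(248,473)),('Afreenear',(62,310),(522,458)),('Bfreefar',(294,36),(237,205)),('Bfreenear',(322,290),(482,195)),
  ('Bhingefar',(284,66),(243,324)),('Bhingenear',(312,290),(478,315)),
  ('sp far -y',(672,234),(425,75)),('sp far+y',(615,256),(443,110)),('sp near-y',(718,345),(527,48)),('sp near+y',(662,369),(546,84))]:
    X,e=tri(T,t(*a),S,s(*b)); print(n,X.round(4),round(e,4)); 
for n,a in [('Ahf',(97,92)),('Ahn',(117,315)),('Bhf',(284,66)),('Bhn',(318,293))]: print(n,onz(T,*t(*a),.07).round(4))
for n,a in [('-y far',(672,234)),('far +y',(615,256)),('near -y',(718,345)),('near+y',(662,369))]: print(n,onz(T,*t(*a),.04).round(4))
a=cv2.imread('pics/side0.png')[180:216,314:364]
cv2.imwrite('pics/z3.png',cv2.resize(a,None,fx=14,fy=14,interpolation=cv2.INTER_CUBIC))
E
```

```text
Afreefar [0.5825 0.2292 0.141 ] 0.0002
Afreenear [0.4398 0.2138 0.1417] 0.0012
Bfreefar [0.6005 0.0688 0.1663] 0.001
Bfreenear [0.4527 0.0522 0.1614] 0.0097
Bhingefar [0.5991 0.0884 0.0747] 0.001
Bhingenear [0.4535 0.0712 0.0688] 0.0002
sp far -y [ 0.4855 -0.1638  0.0395] 0.0014
sp far+y [ 0.4722 -0.1256  0.0433] 0.0002
sp near-y [ 0.4109 -0.1909  0.0436] 0.003
sp near+y [ 0.3976 -0.1539  0.0438] 0.0005
Ahf [0.5862 0.2127 0.07  ]
Ahn [0.44   0.1973 0.07  ]
Bhf [0.6004 0.0891 0.07  ]
Bhn [0.4513 0.0672 0.07  ]
-y far [ 0.4861 -0.1639  0.04  ]
far +y [ 0.4725 -0.1257  0.04  ]
near -y [ 0.4125 -0.1914  0.04  ]
near+y [ 0.3979 -0.1542  0.04  ]
```

View pics/z3.png

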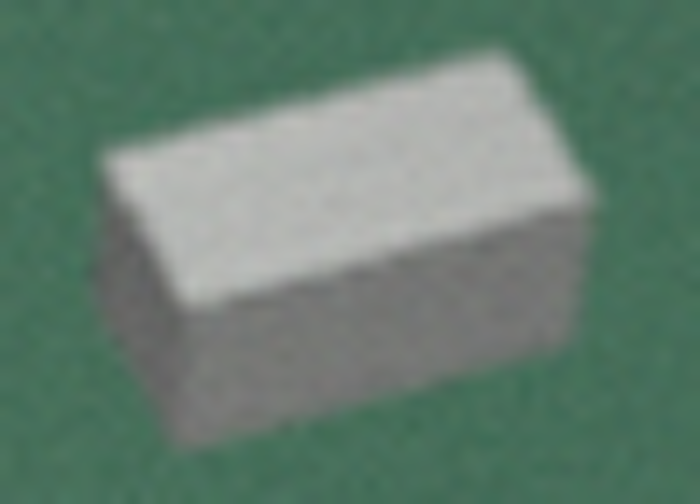

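```bash
python3 - <<'E'
from h import *
from scipy.spatial.transform import Rotation as Ro
s=bot.observe(); print(Ro.from_rotvec(s['tcp_rot']).as_matrix().round(3))
S=load('side0.png'); g=S['img'].mean(2).astype(int)
print(g[188:214,320:346])
L=np.array([.935,.354,0]);W=np.array([-.354,.935,0]);c=np.array([.4423,-.1588,.02])
for d in(L,-L): 
  for q in [c+d*.04]+[c+d*.04+W*.011*np.cos(a)+np.array([0,0,.011*np.sin(a)]) for a in (0,1.57,3.14,4.71)]: print(proj(S,q).round(1),end=' ')
  print()
E
```

```text
[[-0.     0.246  0.969]
 [-0.002  0.969 -0.246]
 [-1.    -0.002  0.   ]]
[[ 89  91  90  90  87  92  91  99 111 120 125 139 152 168 180 181 178 181
  180 179 180 180 178 177 178 176]
 [ 88  92  92  97 103 114 122 142 153 167 178 181 178 181 181 183 182 183
  181 182 179 176 177 177 178 178]
 [ 89 107 123 138 145 160 172 182 181 181 181 184 179 180 182 182 181 180
  179 177 179 177 173 177 177 179]
 [ 93 130 167 181 182 183 183 181 181 186 182 182 180 180 180 179 178 177
  177 174 176 178 177 179 176 176]
 [ 89 119 163 183 186 182 184 183 184 183 181 178 177 180 178 177 176 180
  178 180 181 180 181 174 179 179]
 [ 88 102 148 181 185 182 181 181 182 180 178 181 180 177 180 182 181 181
  178 181 179 178 178 178 178 178]
 [ 92  95 123 154 178 182 179 179 180 179 183 182 178 180 180 177 181 174
  175 177 178 178 180 176 178 175]
 [ 97  96 101 122 162 178 183 181 181 179 183 182 179 179 181 181 179 180
  178 181 177 177 180 180 177 182]
 [ 94  94  97 111 149 176 181 180 183 178 179 181 178 181 179 177 177 179
  183 179 182 182 186 178 175 169]
 [ 92  98  97  95 122 161 181 179 178 177 181 
[... 1248 characters left out ...]
  90  89  89]
 [ 86  92  90  90  93  98 109 115 118 121 118 114 114 116 114 111 109 102
  100  93  88  91  90  89  90  87]
 [ 91  89  94  91  90  98 108 118 115 116 113 113 111 106  94  99  89  89
   90  90  90  89  91  83  90  89]
 [ 91  92  90  89  91  92 104 110 112 108 104  98  93  92  92  92  89  87
   89  92  92  93  88  93  91  91]
 [ 92  91  90  93  87  91  97  98  91  90  93  91  88  89  93  89  92  92
   91  92  89  91  92  92  92  88]
 [ 91  86  87  91  88  95  90  92  91  86  90  90  88  88  87  89  87  93
   92  90  93  88  90  90  91  90]]
[322.6 201.7] [324.2 204.6] [322.9 198.7] [321.1 198.7] [322.4 204.5] 
[351.4 194.5] [353.  197.4] [351.8 191.6] [349.7 191.7] [350.9 197.4]
```

```bash
python3 -m handwheel '2.8 -3.2 0 0 0 -6; 2.8 -3.2 0 0 0 -6; 2.8 -3.2 0 0 0 -6; 2.8 -3.2 0 0 0 -6; 2.8 -3.2 0 0 0 -6; 2.8 -3.2 0 0 0 -6; 2.8 -3.2 0 0 0 -6; 2.8 -3.2 0 0 0 -6; 2.8 -3.2 0 0 0 -6; 2.8 -3.2 0 0 0 -6' 255 40
```

```text
t: 1.1
tcp_pos: [0.4469, 0.3326, 0.2225]
tcp_rot: [1.007, 1.325, -1.008]
ft_force: [0.5, -0.4, -0.4]
gripper_width: 0.0117
```

```bash
python3 -m handwheel '3 -3.4 0 0 0 -5; 3 -3.4 0 0 0 -4; 0 0 -3.5 0 0 0; 0 0 -3.5 0 0 0; 0 0 -3.5 0 0 0; 0 0 0 0 0 0'; python3 - <<'E'
from h import *
from scipy.spatial.transform import Rotation as Ro
s=bot.observe(); print(Ro.from_rotvec(s['tcp_rot']).as_matrix().round(3), s['joint_positions'].round(2))
snap('side','side1.png');snap('top','top1.png')
E
```

```text
t: 1.7
tcp_pos: [0.5029, 0.2644, 0.1134]
tcp_rot: [1.115, 1.265, -1.13]
ft_force: [-0.3, 1.0, 0.8]
gripper_width: 0.0002
[[-0.007  0.993  0.118]
 [-0.005  0.118 -0.993]
 [-1.    -0.008  0.004]] [-0.89  0.46  0.38  1.93 -0.23  0.81 -0.26]
```

View pics/side1.png

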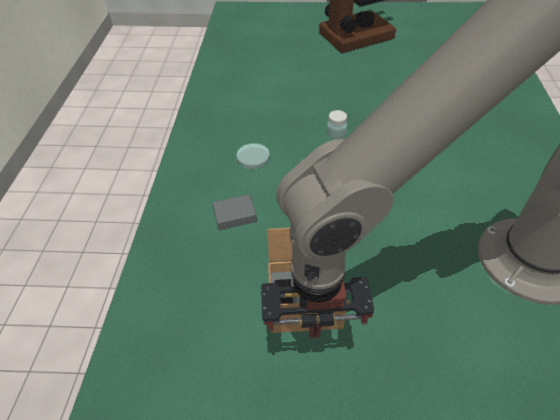

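View pics/top1.png

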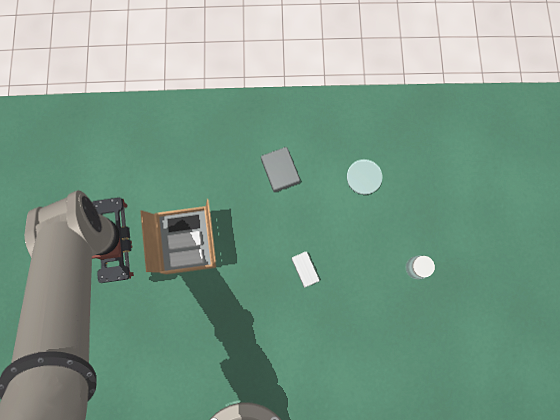

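```bash
python3 -m handwheel '0.24 -2 0 0 0 0; 0.24 -2 0 0 0 0; 0.24 -2 0 0 0 0; 0.24 -2 0 0 0 0; 0.12 -1 -1 0 0 0; 0.12 -1 -1 0 0 0; 0.05 -0.5 -1 0 0 0; 0 0 0 0 0 0'; python3 - <<'E'
from h import *
snap('side','side2.png');snap('top','top2.png')
E
```

```text
t: 2.6
tcp_pos: [0.5177, 0.1606, 0.0861]
tcp_rot: [1.12, 1.263, -1.125]
ft_force: [-0.9, 0.0, -0.3]
gripper_width: 0.0006
```

View pics/side2.png

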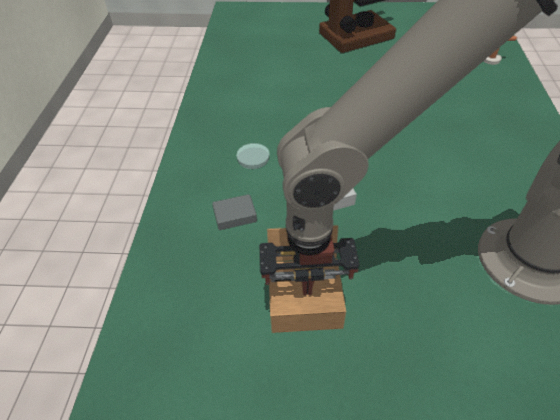

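View pics/top2.png

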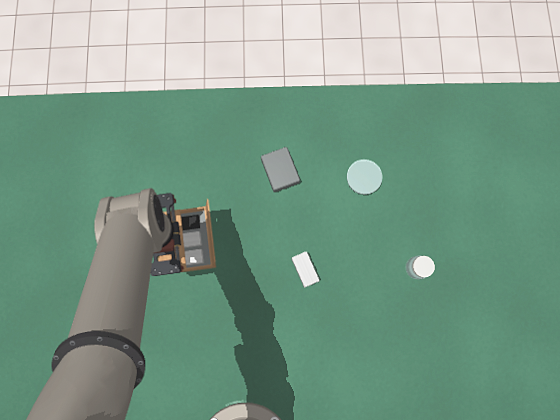

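Short flap is nearly down, seen under the fingers at side (308,295), and the long flap is untouched. Now I press it flat.

```bash
python3 -m handwheel '0 0 -0.7 0 0 0; 0 0 -0.5 0 0 0; 0 0 -0.2 0 0 0; 0 0 0 0 0 0; 0 0 0 0 0 0'
```

```text
t: 3.2
tcp_pos: [0.5186, 0.1614, 0.0735]
tcp_rot: [1.122, 1.263, -1.122]
ft_force: [-0.1, -0.1, 1.0]
gripper_width: 0.0007
```

```bash
python3 -m handwheel '0 0 -0.2 0 0 0; 0 0 0 0 0 0; 0 0 0 0 0 0'
```

```text
t: 3.5
tcp_pos: [0.5188, 0.1614, 0.073]
tcp_rot: [1.123, 1.263, -1.122]
ft_force: [-5.2, -1.2, 15.1]
gripper_width: 0.0005
```

```bash
python3 -m handwheel '0 0 2 0 0 0; 0 0 4 0 0 0; 0 0 4 0 0 0; 0 0 4 0 0 0; 0.4 -3.7 0 0 0 0; 0.4 -3.7 0 0 0 0; 0.4 -3.7 0 0 0 0; 0.3 -3.6 0 0 0 0; 0 0 0 0 0 0'; python3 - <<'E'
from h import *
snap('side','side3.png');snap('top','top3.png')
E
```

```text
t: 4.4
tcp_pos: [0.5336, 0.0083, 0.212]
tcp_rot: [1.127, 1.257, -1.129]
ft_force: [0.0, 0.1, 1.0]
gripper_width: 0.0003
```

View pics/side3.png

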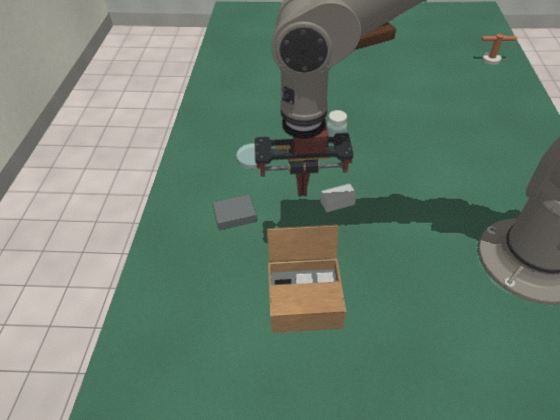

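View pics/top3.png

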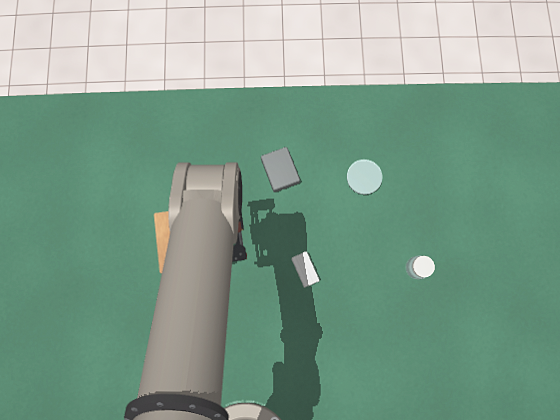

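```bash
python3 -m handwheel '0 0 -3 0 0 0; 0 0 -3 0 0 0; 0 0 -2.7 0 0 0; -0.24 2 0 0 0 0; -0.24 2 0 0 0 0; -0.24 2 0 0 0 0; -0.24 2 0 0 0 0; -0.24 2 0 0 0 0; -0.12 1 -1.5 0 0 0; -0.12 1 -1.5 0 0 0'
python3 -m handwheel '-0.06 0.5 -0.9 0 0 0; 0 0 -0.6 0 0 0; 0 0 -0.3 0 0 0; 0 0 0 0 0 0; 0 0 0 0 0 0'; python3 - <<'E'
from h import *
snap('side','side4.png')
E
```

```text
t: 5.5
tcp_pos: [0.5191, 0.1371, 0.0942]
tcp_rot: [1.121, 1.264, -1.118]
ft_force: [0.2, -0.4, 0.1]
gripper_width: 0.0002
t: 6.0
tcp_pos: [0.5191, 0.1385, 0.0769]
tcp_rot: [1.123, 1.262, -1.123]
ft_force: [-0.6, 0.0, -1.1]
gripper_width: 0.0004
```

View pics/side4.png

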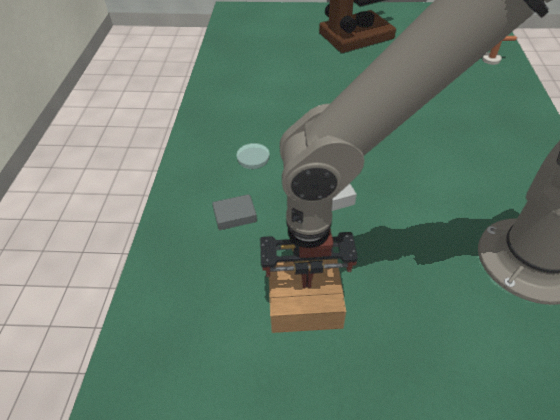

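```bash
python3 -m handwheel '0 0 -0.3 0 0 0; 0 0 0 0 0 0; 0 0 0 0 0 0'
```

```text
t: 6.35
tcp_pos: [0.5195, 0.1387, 0.0758]
tcp_rot: [1.124, 1.262, -1.122]
ft_force: [-6.5, -2.6, 22.9]
gripper_width: 0.0006
```

```bash
python3 -m handwheel '0 0 2 0 0 0; 0 0 4 0 0 0; 0 0 4 0 0 0; 0 -4 0 0 0 -8; 0 -4 0 0 0 -8; -0.8 -4 0 0 0 -8; -1 -4 0 0 0 -8; -1 -4 0 0 0 -8; -1 -4 0 0 0 -8; -1 -4 0 0 0 -8' 0
python3 -m handwheel '-1 -1.3 0 0 0 -8; -1 -0.4 0 0 0 -8; -0.9 0 0 0 0 -4; 0 0 0 0 0 0';  python3 - <<'E'
from h import *
from scipy.spatial.transform import Rotation as Ro
s=bot.observe(); print(Ro.from_rotvec(s['tcp_rot']).as_matrix().round(3), s['joint_positions'].round(2))
snap('side','side5.png');snap('top','top5.png')
E
```

```text
t: 7.35
tcp_pos: [0.4701, -0.1426, 0.1739]
tcp_rot: [1.813, 0.667, -1.811]
ft_force: [1.2, -1.2, -0.1]
gripper_width: 0.0773
t: 7.75
tcp_pos: [0.4405, -0.1583, 0.1735]
tcp_rot: [2.025, 0.369, -2.026]
ft_force: [-0.4, -0.5, -0.3]
gripper_width: 0.0878
[[-0.     0.352 -0.936]
 [ 0.001 -0.936 -0.352]
 [-1.    -0.001  0.   ]] [-0.56  0.27  0.92  2.13 -0.29  0.87 -0.68]
```

View pics/side5.png

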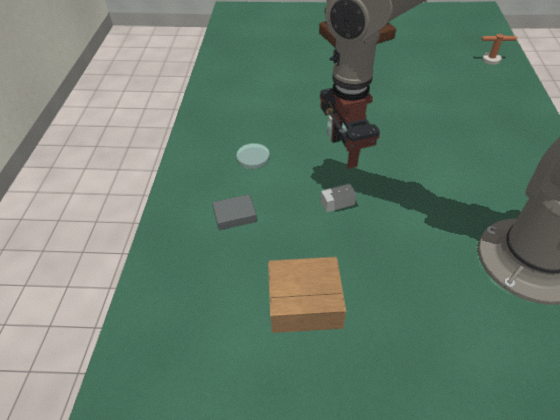

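View pics/top5.png

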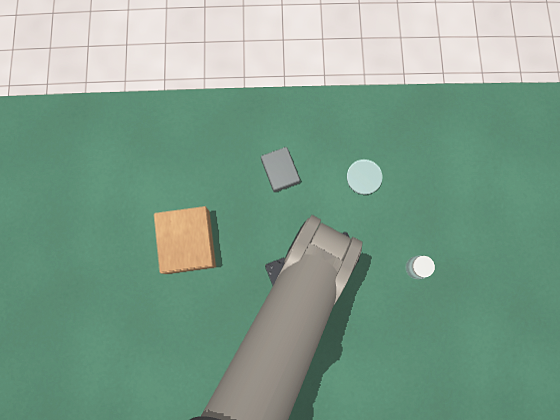

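```bash
python3 -m handwheel '0.2 0 -4 0 0 0; 0 0 -4 0 0 0; 0 0 -4 0 0 0; 0 0 -2.5 0 0 0; 0 0 -1.5 0 0 0; 0 0 -0.7 0 0 0; 0 0 0 0 0 0'
python3 -m handwheel '0 0 0 0 0 0; 0 0 0 0 0 0; 0 0 0 0 0 0; 0 0 0 0 0 0; 0 0 0 0 0 0; 0 0 0 0 0 0; 0 0 0 0 0 0' 255 40
```

```text
t: 8.55
tcp_pos: [0.4438, -0.1577, 0.0061]
tcp_rot: [2.023, 0.372, -2.024]
ft_force: [-0.7, -0.1, 0.2]
gripper_width: 0.0874
t: 9.25
tcp_pos: [0.444, -0.1581, 0.0068]
tcp_rot: [2.024, 0.369, -2.023]
ft_force: [0.5, -0.4, 2.4]
gripper_width: 0.0398
```

```bash
python3 -m handwheel '0 0 2 0 0 0; 0 0 4 0 0 0; 0 0 4 0 0 0; 0.5 0 4 0 0 8; 1 0 4 0 0 8; 1 0 4 0 0 8; 1 0 2 0 0 8; 1 0 0 0 0 8; 1 0 0 0 0 8; 0 0 0 0 0 0' 255 40;  python3 - <<'E'
from h import *
T=load('top5.png')
for n,p,z in(('slide',(280,170),.032),('dish',(365,177),.018),('jar',(423,267),.065)): print(n,onz(T,*p,z).round(3))
s=bot.observe(); print(s['joint_positions'].round(2))
snap('side','side6.png');snap('top','top6.png')
E
```

```text
t: 10.25
tcp_pos: [0.4991, -0.1573, 0.2463]
tcp_rot: [1.475, 1.012, -1.476]
ft_force: [0.5, -0.2, -2.8]
gripper_width: 0.0401
slide [ 0.7   -0.103  0.032]
dish [ 0.679 -0.327  0.018]
jar [ 0.437 -0.448  0.065]
[-0.45  0.24  0.77  1.93 -0.19  1.05  0.03]
```

View pics/side6.png

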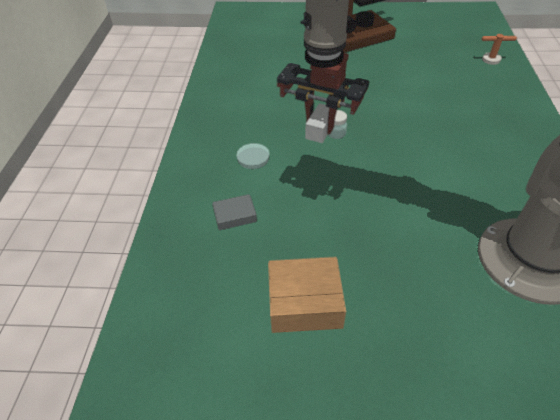

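View pics/top6.png

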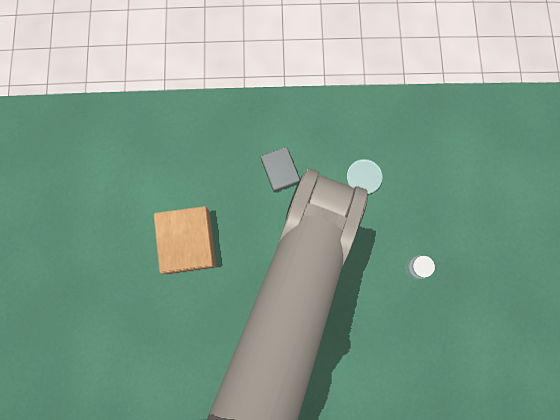

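```bash
python3 - <<'E'
from h import *
a=cv2.imread('pics/side6.png')[85:155,280:370]
cv2.imwrite('pics/z6.png',cv2.resize(a,None,fx=8,fy=8,interpolation=cv2.INTER_CUBIC))
E
```

```text
(no output)
```

View pics/z6.png

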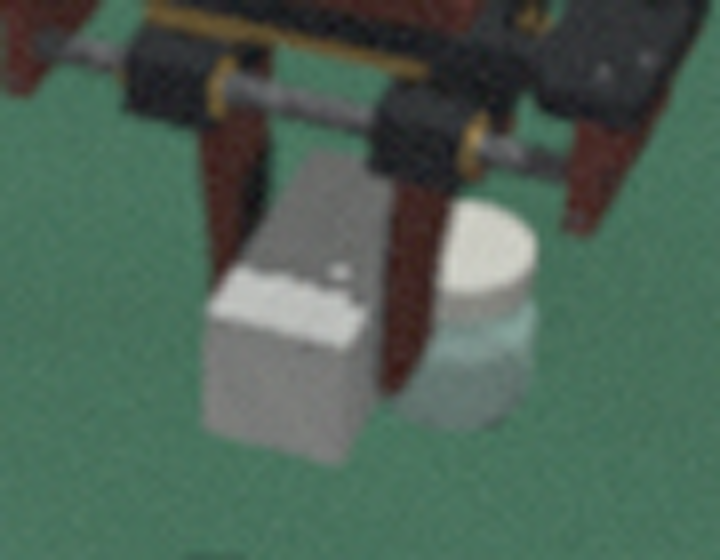

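```bash
python3 -m handwheel '0 -2 0.5 -7.5 2.9 0; 0 -2 0.5 -7.5 2.9 0; 0 -2 0.5 -7.5 2.9 0; 0 -2 0 -7.5 2.9 0; 0 0 0 0 0 0';  python3 - <<'E'
from h import *
from scipy.spatial.transform import Rotation as Ro
s=bot.observe(); print(Ro.from_rotvec(s['tcp_rot']).as_matrix().round(3), s['joint_positions'].round(2))
E
```

```text
t: 10.85
tcp_pos: [0.499, -0.2354, 0.2597]
tcp_rot: [0.962, 0.661, -1.752]
ft_force: [0.7, -0.3, -1.9]
gripper_width: 0.0397
[[-0.194  0.933 -0.304]
 [-0.5   -0.36  -0.788]
 [-0.844 -0.001  0.536]] [-0.66  0.43  0.89  1.87  0.26  1.1  -0.3 ]
```

```bash
python3 -m handwheel '0 -2 0 -7.5 2.9 0; 0 -2 0 -7.5 2.9 0; 0 -2 0 -7.5 2.9 0; 0 -1 0 -7.5 2.9 0; 0 0 0 0 0 0';  python3 - <<'E'
from h import *
from scipy.spatial.transform import Rotation as Ro
s=bot.observe(); print(Ro.from_rotvec(s['tcp_rot']).as_matrix().round(3), s['joint_positions'].round(2))
snap('side','side7.png');snap('top','top7.png')
E
```

```text
t: 11.35
tcp_pos: [0.4983, -0.3058, 0.2574]
tcp_rot: [0.427, 0.299, -1.904]
ft_force: [-0.2, 0.3, -3.5]
gripper_width: 0.0402
[[-0.327  0.933 -0.151]
 [-0.842 -0.36  -0.402]
 [-0.43  -0.004  0.903]] [-0.73  0.8   0.98  1.89  0.52  1.09 -0.51]
```

View pics/side7.png

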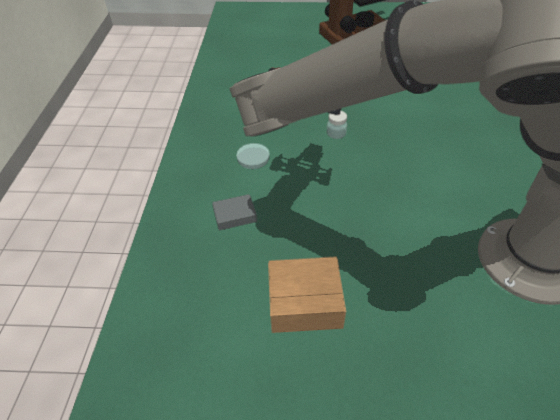

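View pics/top7.png

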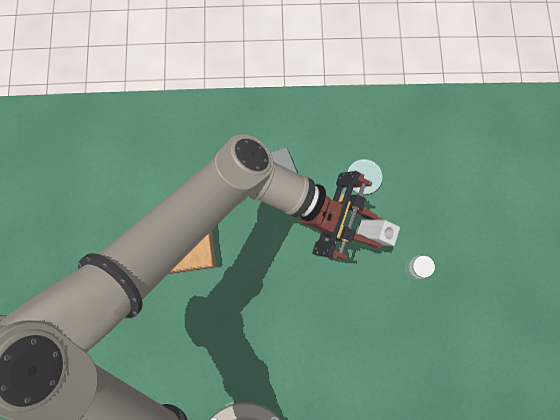

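```bash
python3 -m handwheel '0 0 0 -7.5 2.9 0; 0 0 0 -7.5 2.9 0; 0 0 0 -7.5 2.9 0; 0 0 0 -1.4 0.5 0; 0 0 0 0 0 0';  python3 - <<'E'
from h import *
from scipy.spatial.transform import Rotation as Ro
s=bot.observe(); print(Ro.from_rotvec(s['tcp_rot']).as_matrix().round(3), s['joint_positions'].round(2))
E
```

```text
t: 11.95
tcp_pos: [0.4986, -0.308, 0.2621]
tcp_rot: [0.008, -0.0, -1.941]
ft_force: [-1.4, -0.6, -2.8]
gripper_width: 0.0402
[[-0.362  0.932 -0.006]
 [-0.932 -0.362 -0.004]
 [-0.006  0.004  1.   ]] [-0.77  1.13  1.01  1.88  0.63  1.16 -0.7 ]
```

```bash
python3 -m handwheel '0 0 -2 0 0 0; 0 0 -2 0 0 0; 0 0 -2 0 0 0; 0 0 0 0 0 0';  python3 - <<'E'
from h import *
s=bot.observe(); print(s['joint_positions'].round(2), s['ft_force'].round(1))
snap('side','side8.png');snap('top','top8.png')
E
```

```text
t: 12.35
tcp_pos: [0.4985, -0.3074, 0.1982]
tcp_rot: [0.003, 0.003, -1.939]
ft_force: [0.7, 0.1, -2.9]
gripper_width: 0.0399
[-0.74  1.22  0.95  1.87  0.59  1.13 -0.76] [ 0.7  0.1 -2.9]
```

View pics/side8.png

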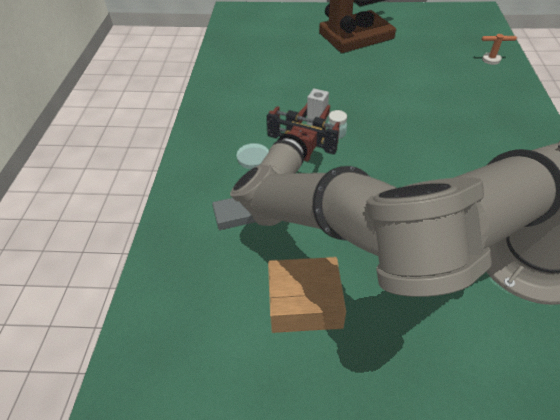

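View pics/top8.png

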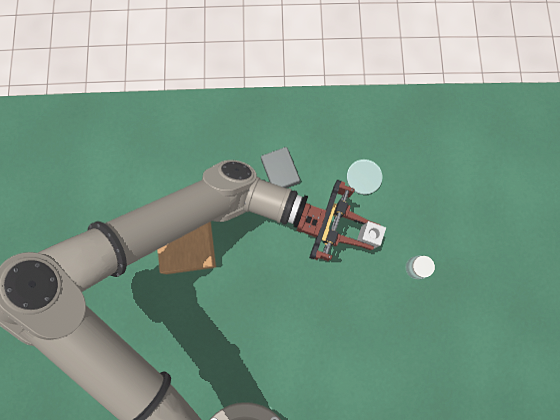

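```bash
python3 -m handwheel '0.5 -2 0 0 0 0; 0.5 -2 0 0 0 0; 0 -2 -0.5 0 0 0; 0 0 -1.5 0 0 0; 0 0 -1.5 0 0 0; 0 0 0 0 0 0; 0 0 0 0 0 0';  python3 - <<'E'
from h import *
s=bot.observe(); print(s['joint_positions'].round(2), s['ft_force'].round(1),s['tau'].round(1))
snap('side','side9.png');snap('top','top9.png')
a=cv2.imread('pics/side9.png'); cv2.imwrite('pics/z9.png',cv2.resize(a[70:340,190:390],None,fx=2.2,fy=2.2,interpolation=cv2.INTER_CUBIC))
E
```

```text
t: 13.15
tcp_pos: [0.5092, -0.367, 0.1663]
tcp_rot: [0.002, -0.001, -1.938]
ft_force: [0.3, -0.2, -2.7]
gripper_width: 0.0402
[-0.64  1.3   0.94  1.82  0.61  1.06 -0.79] [ 0.3 -0.2 -2.7] [  0.2 -58.2  27.2  -1.9   2.7   3.2  -0. ]
```

View pics/z9.png

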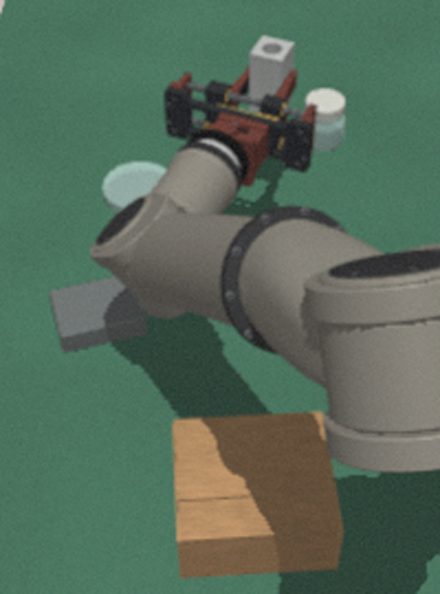

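View pics/top9.png

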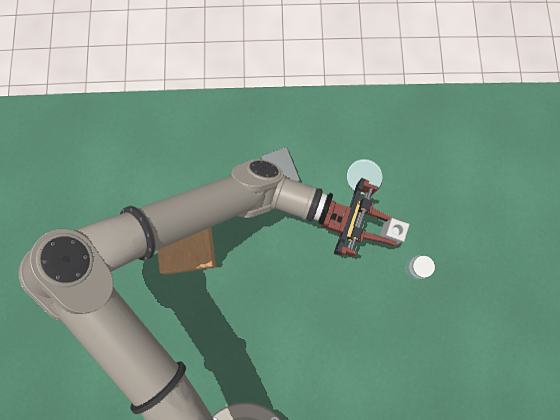

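```bash
python3 -m handwheel '0 0 0 0 0 0; 0 0 0 0 0 0; 0 0 0 0 0 0'; python3 - <<'E'
from h import *
T=load('top9.png');S=load('side9.png')
a=T['img'][205:255,370:430]
cv2.imwrite('pics/za.png',cv2.resize(cv2.cvtColor(a,cv2.COLOR_RGB2BGR),None,fx=10,fy=10,interpolation=cv2.INTER_CUBIC))
print(tri(T,(397.5,229.8),S,(312.4,91.4)))
x=np.array([-.362,-.932,0]);w=np.array([.932,-.362,0]);g=np.array([.5092,-.367,.1663])-.0145*x
for z in(.04,-.04):
  for i in(.02,-.02):
    for j in(.02,-.02):
      q=g+[0,0,z]+i*x+j*w; print(z,i,j,((proj(T,q)-[370,205])*10).round(),((proj(S,q)-[190,70])*2.2).round())
s=bot.observe();print(np.abs(s['qd']).max())
E
```

```text
t: 13.55
tcp_pos: [0.5088, -0.3677, 0.1669]
tcp_rot: [0.003, -0.002, -1.94]
ft_force: [-0.5, -1.4, -3.5]
gripper_width: 0.0399
(array([ 0.5141223 , -0.3531683 ,  0.20949558]), np.float64(0.0017915806720753297))
0.04 0.02 0.02 [386. 190.] [260.  37.]
0.04 0.02 -0.02 [333. 361.] [292.  44.]
0.04 -0.02 0.02 [213. 129.] [247.  55.]
0.04 -0.02 -0.02 [159. 299.] [279.  63.]
-0.04 0.02 0.02 [293. 238.] [259.  93.]
-0.04 0.02 -0.02 [243. 397.] [289. 100.]
-0.04 -0.02 0.02 [132. 181.] [246. 111.]
-0.04 -0.02 -0.02 [ 81. 340.] [277. 119.]
0.0028301995682825025
```

View pics/za.png

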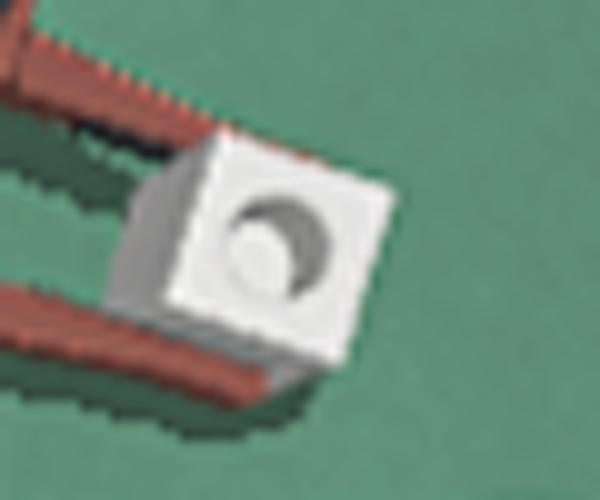

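```bash
python3 -c "
from plant import bot
print(bot.close_job())"
```

```text
the job is handed in; nothing more can be done
None
```

The job is handed in at t ≈ 13.6 s. I folded the short flap flat, then the long flap over it. I gripped the spacer at mid-length, lifted it and tilted the tool level so that the blind hole points up.

**Which end has the hole:** the far end showed plain in the side view. The hole itself showed in both cameras once the spacer was turned up.

**Last checks:**
- **Flaps:** both look shut in the side view. When I pressed them, they met firm contact at about 15 N (short) and 23 N (long).
- **Spacer:** its centre is about 166 mm up, with the lower end about 126 mm clear of the bench. Its top corners are within about 1 px of an upright bar at the tool pose. The jaws read 40 mm at a 40 N grip setting, and joint speeds are under 0.003 rad/s.
- **Bystanders:** nothing showed the slide box, jar or dish being touched, though I did not re-measure their positions at the end. The arm now hides part of the slide box and dish from above.

**Two differences:**
- I left the clearance at about 12.6 cm rather than 10 cm, to keep the forearm well above the carton.
- The height of the hole face measured from the two pictures was 3 mm above the arm's own reading.

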